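Clamp a bar casting: seat it and lock the cam knob in its index notch

TASK

Stand the bar casting upright in the socket of the blue clamp fixture, fully down on its floor, and let go of it. Then turn the black knob clockwise, swinging the red arm over the casting, until the sprung index pin drops into the cam's notch, and snug the knob against the notch's far wall with about 0.4 N m for a moment, never over 0.5 N m, for the pin is slim. Let go with the pin still down, and leave the other two castings where they lie.

Things in the scene. Friction and masses are not known exactly. Their poses are not given: they have to be found in the camera images.
- bar_casting: loose grey cast bar fitting standing upright, round to hexagonal, 32 mm thick and 73 mm tall, thicker at its ends than at the waist, about 0.15 kg; origin at the centre of its underside, z up. Grip its upper end, within 20 mm of the top.
- elbow_casting: loose grey cast elbow 56x56x39 mm, a bystander; origin at the centre of its underside
- square_casting: loose grey cast fitting with a square body, 55x84x35 mm, a bystander; origin at the centre of its underside
- fixture: blue steel base plate, 110 mm (x) by 214 mm (y), 6 mm thick, fixed to the table at a yaw that varies within 0.3 rad; origin on the table. In its frame the socket's axis is at y = +45 mm and the knob's upright axis at y = -45 mm, both at x = 0 (90 mm apart).
- nest (a point): centre of the socket's floor, 6 mm above the table. The socket is an aluminium ring, 54 mm outside, 35.6 mm bore (1.8 mm clearance all round the casting), 15 mm deep, its rim 21 mm above the table. A seated casting's origin coincides with this point.
- knob_grip (a point): point on the knob's axis 112 mm above the table, in the middle of the black bar grip (62 mm long, 16 mm wide, 96 to 122 mm above the table); turns with the knob. x runs along the bar; -x points along the red arm, which lies below the grip (82 to 94 mm above the table; a seated casting's top is at 79) and reaches 102 mm from the axis. Keep fingertips over 95 mm.
- cam_knob (a joint): knob angle in rad, growing clockwise seen from above; at 0 the arm points along the fixture's -x axis, at 1.57 along +y, over the socket. Starts at 0.32 to 0.47. The notch's far wall stops it somewhere from 1.36 to 1.80, after 0.9 to 1.45 rad of turning: the pin's bracket is clamped at another angle each time, so it must be found by feel.
- index_pin (a joint): radial travel in m of the sprung index pin (steel, yellow end button, at the end of the fixture away from the socket): about 0 to 0.001 on the plain track, -0.002 on the ramp, +0.0055 fully down in the notch. Its spring pushes with about 4 N. Once down it holds the knob both ways.
- cam: steel cam disc low on the knob and turning with it; origin on the knob axis at table height. Only the index pin touches it. Turning takes under 0.2 N m: a plain track, a slight ramp, then the pin drops and pulls the knob on; after about 0.1 rad of play the steep far wall stops the cam and the torque rises some 0.1 N m per 0.01 to 0.02 rad. 0.4 N m puts about 15 N on the pin; it bears 25.
There are look-alikes about, which are no part of the job. Of the things that look like the bar_casting, take the one that is farthest to the robot's right at the start.

How it is judged:
By the outcome, as a careful person would: the job done as asked, in the order asked, and still so for the second after the job is handed in, with the robot touching nothing.
It also fails if it takes over 64 s, if anything falls off the work surface, if the arm or the gripper's body presses on something with over 40 N, if the wrist force passes 120 N, or if a joint passes its speed limit or range.

ROBOT

A 6-joint arm with a two-finger parallel gripper is mounted at the origin on a cart in front of the work surface, level with it; the furniture and walls round the work are solid. World frame = base frame: x ahead of the robot, y to its left, z up, the work surface at z = 0. Lengths are in m, angles in rad, forces in N, time in s.
With the tool pointing down it reaches from about 0.3 to 0.775 m from the base axis. Payload 14.6 kg.
Tool frame: the origin (TCP) lies at the very end of the fingers, on their centre line; the grasp point (between the pads) lies 19 mm behind it; z points along the fingers, y is the line along which they close (so a half turn about z gives the same grasp; the last joint's range is limited). The gripper opens to 94 mm and grips with 3 to 60 N. Pads are 16 mm wide; open, the fingers measure 119 mm over their backs; the gripper's body (75 mm by 177 mm) begins 78 mm behind the grasp point.
Start: joints at [1.144, 0.3, 1.521, -0, 1.321, -0.067], TCP at [0.194, 0.515, 0.205] pointing down, gripper open.
Joint ranges: [-3.03, 3.03], [-0.79, 2.21], [0.23, 2.52], [-1.04, 4.18], [0, 3.07], [-2.55, 2.55]. Speed limits (rad/s): [2.22, 2.22, 2.57, 3.14, 3.14, 3.14].

INTERFACE

Orientations are given as [roll, pitch, yaw] about the fixed x, y, z axes, in that order (R = Rz(yaw) Ry(pitch) Rx(roll)).
In Python, from station import ctrl, cams gives the robot as it stands. The module is installed in compiled form; this text tells all that it offers.
- The arm moves only by the tool arm_command, never from a script. Its argument "plan" is a list that holds one entry, the list of rows, each a list of 7 numbers: the shift along the tool's x, y, z in normalised numbers (1 is 400 mm), then the turn, a rotation vector about the tool's x, y, z in parts of the range, where 1.0 means 90 degrees, then the closure, from -1 (fully open) to 1 (shut). A call has 1 to 12 rows; each row is the pose to reach, as a shift and turn from the pose commanded when the call began, along the tool's axes at that moment; what a row does not reach only later rows make up. A row lasts 1/10 s, in which the tool goes at most 50 mm and 8.59 degrees, less where a joint would pass 70% of its speed; a pose out of reach is approached as far as the arm can. A call with a gripper value outside its range is refused whole. The fingers move at their own pace and stop on an object; "squeeze" is the grip in N (left out, the last holds). Time passes only in rows, so rows that repeat a pose let the fingers close. It gives the time, the measured TCP pose, the force, the opening and the grip force at its end, in the units of the state.
- ctrl.get_obs(): the state, without advancing time (a new reading comes with each control period).
- cams.camera(name): name is "scene" or "top" or "wrist"; returns (picture, depth): 384x512x3 uint8, blue, green, red; 384x512 float32, m along the optical axis (not along the pixel's ray), 0 where there is no reading.
- cams.camera_info(name): a dict with "fx", "fy", "cx", "cy" (pixels), "world_to_cam" (4x4, takes a point from world to camera coordinates). Camera axes: x right, y down, z forward; pixel columns grow to the right and rows downward; lengths in m; the calibration is good to about 2 mm. A picture is of the moment at which its call begins: read the wrist's pose just before it. camera_info takes no time and is no camera call; for the wrist camera it gives the pose at the moment of the call.
- ctrl.hand_in(): hands the job in; it is judged then, once.
The state is a dict: "time_s": time; "qpos": joint angles; "joint_vel": joint speeds; "tau": joint torques, N m; "ee_pos": TCP position; "eef_rot": TCP orientation; "force": force on the tool from outside, world axes, zero at the start; "moment": the same for the moment, N m; "grip_width": finger opening in m; "grip_force": force on a finger pad.
Only numpy, scipy, OpenCV 4.12 (cv2) and the standard library are available. Lean on these libraries where they do the work, as an engineer would, in place of code of your own. Each camera call takes 0.05 s, during which the arm holds its last target. There are 200 camera calls.

## Working session

There is one attempt and no reset: what is moved stays moved. The work goes in short steps, Python scripts to look and compute and a tool call to move; the robot and the scene stay as the last step left them, time stands still between calls to the robot, and variables do not carry over. Pictures are saved under pics/ and viewed, at most 10 in all, crops included, and the job is handed in when it is done.

Besides the shell and the picture viewer there is one more tool, called after ">>>" by a JSON object that holds its "api" and its "payload", one argument or row to a line. arm_command: Moves the arm, as the interface text tells. Its arguments: {"type":"object","properties":{"plan":{"type":"array"},"squeeze":{"type":"number"}},"required":["plan"]}

```bash
mkdir -p pics; cat > h.py <<'E'
import numpy as np, cv2
from station import ctrl, cams
from scipy.spatial.transform import Rotation as R
def pts(name,dep):
    i=cams.camera_info(name); v,u=np.mgrid[:384,:512]
    c=np.stack([(u-i['cx'])/i['fx']*dep,(v-i['cy'])/i['fy']*dep,dep],-1)
    T=np.linalg.inv(i['world_to_cam']); return c@T[:3,:3].T+T[:3,3]
def proj(name,p):
    i=cams.camera_info(name);T=i['world_to_cam'];c=T[:3,:3]@np.array(p)+T[:3,3]
    return c[0]/c[2]*i['fx']+i['cx'],c[1]/c[2]*i['fy']+i['cy']
def pose():
    o=ctrl.get_obs(); return np.array(o['ee_pos']),R.from_euler('xyz',o['eef_rot'])
def to_tool(p,yaw=None):
    e,r=pose(); print('shift mm',np.round(r.inv().apply(np.array(p)-e)*1000,1))
    if yaw is not None:
        for y in (yaw,yaw+np.pi,yaw-np.pi):
            print('rotvec',np.round((r.inv()*R.from_euler('xyz',[np.pi,0,y])).as_rotvec(),3))
E
python3 - <<'E'
from h import *
for n in ("scene","top"):
    b,d=cams.camera(n); cv2.imwrite(f"pics/{n}0.png",b); np.savez(f"{n}0.npz",b=b,d=d,P=pts(n,d))
    print(n,cams.camera_info(n))
print(ctrl.get_obs())
E
cd pics; python3 -c "
import cv2
for n in ('scene','top'):
  a=cv2.imread(n+'0.png'); cv2.imwrite(n+'0b.png',cv2.resize(a,(800,600)))"
```

```text
scene {'fx': 395.9116981160309, 'fy': 395.9116981160309, 'cx': 253.69300538296218, 'cy': 190.13282516042628, 'world_to_cam': array([[ 0.8261168 , -0.5633409 ,  0.01334431, -0.31233604],
       [-0.26615496, -0.41095983, -0.87193667,  0.22263944],
       [ 0.49668156,  0.71676987, -0.48943679,  0.76354233],
       [ 0.        ,  0.        ,  0.        ,  1.        ]])}
top {'fx': 412.79134652454655, 'fy': 412.79134652454655, 'cx': 253.50552967932262, 'cy': 186.96248163472382, 'world_to_cam': array([[-2.53623254e-02, -9.99678192e-01,  5.15618117e-04,
         9.76737870e-02],
       [-9.93232313e-01,  2.51403050e-02, -1.13391081e-01,
         4.48877694e-01],
       [ 1.13341628e-01, -3.38799008e-03, -9.93550299e-01,
         8.78393584e-01],
       [ 0.00000000e+00,  0.00000000e+00,  0.00000000e+00,
         1.00000000e+00]])}
{'time_s': 0.1, 'qpos': array([ 1.14439858e+00,  3.00433070e-01,  1.52152499e+00,  1.14109167e-05,
        1.32067446e+00, -6.66101061e-02]), 'joint_vel': array([-1.42683926e-03,  2.14518726e-04, -1.54386333e-03,  3.54730710e-04,
        4.97387127e-04, -3.17865811e-05]), 'tau': array([ 1.26858620e-03, -5.32639253e+01, -3.53279471e+01,  7.09134433e-02,
        2.34668230e-02, -2.74412173e-05]), 'ee_pos': array([0.19355054, 0.51457087, 0.20493091]), 'eef_rot': array([-3.14055583e+00, -8.02429216e-05,  2.78180214e+00]), 'force': array([-0.48151214,  0.15314897,  0.48551852]), 'moment': array([ 0.00686727,  0.00465483, -0.0036359 ]), 'grip_force': 0.0, 'grip_width': 0.09398988248388618}
```

View pics/scene0b.png

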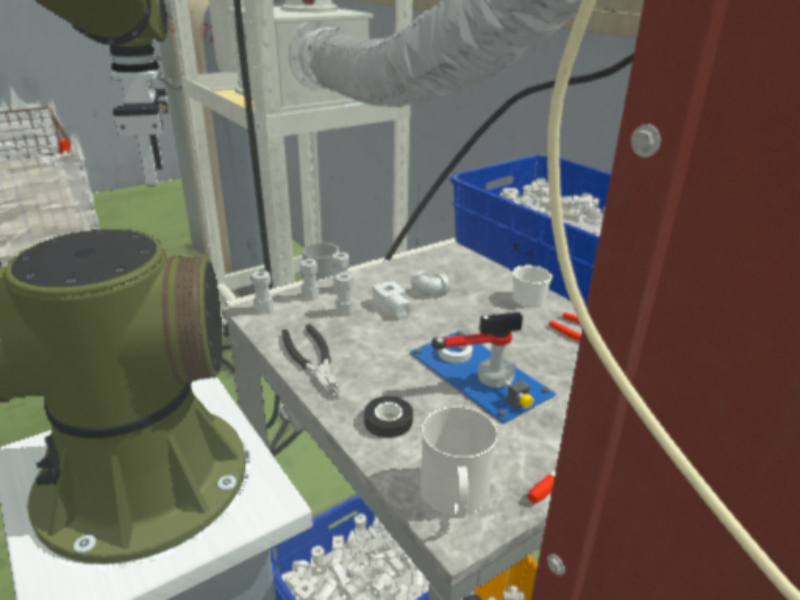

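View pics/top0b.png

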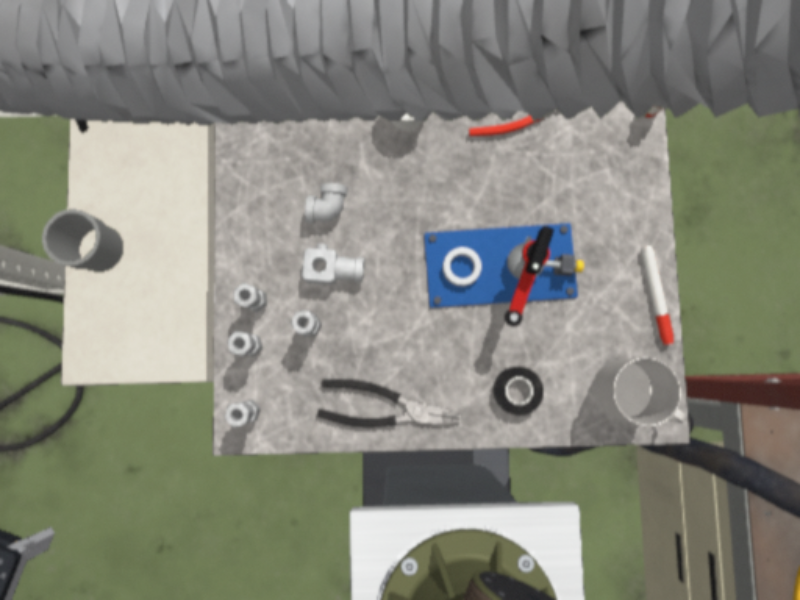

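Top view (800-px scale): the bar look-alikes are at (247,296), (241,343), (238,412) and (304,322). The robot's right is the picture's right, so (304,322) is the target. The fixture has its ring at (462,267) and knob at (537,252). Measuring next, with one close crop.

```bash
cat > m.py <<'E'
from h import *
z=np.load('top0.npz'); b,d,P=z['b'],z['d'],z['P']
s=.64
for n,(u,v) in dict(t=(304,322),a=(247,296),b=(241,343),c=(238,412)).items():
    u,v=int(u*s),int(v*s); w=P[v-12:v+12,u-12:u+12].reshape(-1,3); dd=d[v-12:v+12,u-12:u+12].ravel()
    w=w[dd>0]; m=w[w[:,2]>.062]; print(n,len(m),'mid',((m.max(0)+m.min(0))/2).round(4),'mean',m.mean(0).round(4),'ext',np.ptp(m,axis=0).round(4),w[:,2].max().round(4))
hsv=cv2.cvtColor(b,cv2.COLOR_BGR2HSV)
blue=cv2.inRange(hsv,(100,120,60),(125,255,255)); blue[:130]=0; blue[205:]=0; blue[:,:260]=0;blue[:,380:]=0
i=cams.camera_info('top');T=np.linalg.inv(i['world_to_cam'])
def ray(u,v,h):
    c=T[:3,:3]@np.array([(u-i['cx'])/i['fx'],(v-i['cy'])/i['fy'],1]);o=T[:3,3];return o+c*(h-o[2])/c[2]
ys,xs=np.where(blue>0); h=cv2.convexHull(np.stack([xs,ys],1).astype(np.int32)).reshape(-1,2)
W=np.array([ray(u,v,.006)[:2] for u,v in h]); (c,sz,ang)=cv2.minAreaRect((W*1000).astype(np.float32)); print('plate',c,sz,ang)
# long axis
bx=cv2.boxPoints((c,sz,ang)); e=max([bx[1]-bx[0],bx[2]-bx[1]],key=np.linalg.norm); e/=np.linalg.norm(e); e=e*np.sign(e[1])
yaw=np.arctan2(-e[0],e[1]); print('yaw',yaw,'plate z',np.median(P[...,2][blue>0]))
c=np.array(c)/1000; print('nest',c+.045*e,'knob',c-.045*e)
# ring: bright, near z .021
rz=(np.abs(P[...,2]-.021)<.005)&(d>0)&(np.hypot(P[...,0]-(c+.045*e)[0],P[...,1]-(c+.045*e)[1])<.04)&(hsv[...,1]<60)
q=P[rz];print('ring',len(q),((q.max(0)+q.min(0))/2),np.ptp(q,axis=0)); print('circ',cv2.minEnclosingCircle((q[:,:2]*1000).astype(np.float32)))
near=np.hypot(P[...,0]-(c-.045*e)[0],P[...,1]-(c-.045*e)[1])
k=(hsv[...,2]<70)&(P[...,2]>.105)&(near<.06)&(d>0)
q=P[k]; r=cv2.minAreaRect((q[:,:2]*1000).astype(np.float32)); print('grip',r,np.median(q[:,2]))
for nm,mm in (('red',((hsv[...,0]<8)|(hsv[...,0]>172))&(hsv[...,1]>140)&(P[...,2]>.07)&(near<.12)),):
    q=P[mm]; print(nm,q[:,:2].mean(0),np.median(q[:,2])); vx=cv2.fitLine(q[:,:2].astype(np.float32),cv2.DIST_L2,0,.01,.01).ravel(); print(vx)
du=P[:70][d[:70]>0]; print('duct z min',np.percentile(du[:,2],[1,50,99]),'x',np.percentile(du[du[:,2]>.25][:,0],[1,50]))
for nm,(u,v) in dict(elbow=(325,205),sq=(330,265)).items():
    u,v=int(u*s),int(v*s); w=P[v-22:v+22,u-22:u+22].reshape(-1,3); w=w[(w[:,2]>.02)&(w[:,2]<.2)]; print(nm,w.min(0),w.max(0))
E
python3 m.py; python3 -c "
import cv2
b=cv2.imread('pics/top0.png')[160:290,130:260]; cv2.imwrite('pics/c1.png',cv2.resize(b,(560,560),interpolation=3))"
```

```text
t 150 mid [0.4108 0.2106 0.0702] mean [0.4107 0.2101 0.0731] ext [0.0306 0.0326 0.015 ] 0.0777
a 158 mid [0.4479 0.2879 0.0695] mean [0.4482 0.2869 0.0727] ext [0.0316 0.031  0.0146] 0.0768
b 161 mid [0.3858 0.295  0.0702] mean [0.385  0.2941 0.0726] ext [0.031  0.032  0.0159] 0.0782
c 167 mid [0.2926 0.2972 0.0701] mean [0.2928 0.297  0.0727] ext [0.0302 0.0312 0.0138] 0.077
plate (489.42706298828125, -63.85450744628906) (107.22859954833984, 211.4266815185547) 2.430666208267212
yaw 0.042423055 plate z 0.007088139905495894
nest [ 0.4875186  -0.01889499] knob [ 0.49133553 -0.10881402]
ring 257 [ 0.48832336 -0.00761712  0.0212914 ] [0.05218131 0.05147475 0.0093555 ]
circ ((488.19647216796875, -7.68359899520874), 26.775239944458008)
grip ((489.96343994140625, -96.07563781738281), (45.45011901855469, 48.278594970703125), 25.71408462524414) 0.12236391008725156
red [ 0.45173943 -0.07921323] 0.09197913601899477
[ 0.9571324  -0.2896507   0.45173943 -0.07921323]
duct z min [0.38234222 0.52992868 0.64192854] x [0.48481043 0.54590319]
elbow [0.55668827 0.15293895 0.02041907] [0.60936494 0.21291585 0.04319009]
sq [0.46872823 0.13200343 0.02008105] [0.52554706 0.21770036 0.0392528 ]
```

View pics/c1.png

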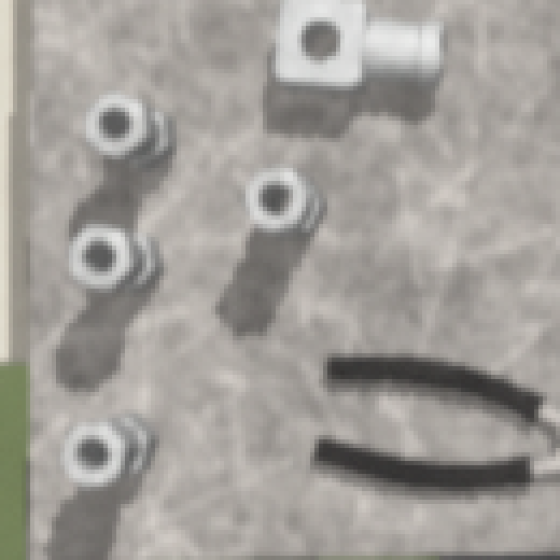

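The crop shows the target bar at crop (275,198), standing alone and the rightmost of the four. The plate and ring disagree by 11 mm in y, so I'm checking that.

```bash
cat >> m.py <<'E'
print('-----');print(np.c_[h,W.round(3)])
n,l,st,_=cv2.connectedComponentsWithStats(blue); print(st[1:][st[1:,4]>5])
L=l==1+np.argmax(st[1:,4]); q=P[L&(np.abs(P[...,2]-.006)<.006)]; r=cv2.minAreaRect((q[:,:2]*1000).astype(np.float32)); print(r)
k=(hsv[...,2]<75)&(P[...,2]>.112)&(P[...,2]<.13)&(np.hypot(P[...,0]-.492,P[...,1]+.098)<.045)
n,l,st,_=cv2.connectedComponentsWithStats(k.astype(np.uint8)); L=l==1+np.argmax(st[1:,4]); q=P[L]; print('grip',st[1:],cv2.minAreaRect((q[:,:2]*1000).astype(np.float32)),q.mean(0),cv2.fitLine(q[:,:2].astype(np.float32),2,0,.01,.01).ravel())
z=np.load('scene0.npz'); b,P=z['b'],z['P']; sel=(np.abs(P[...,0]-.41)<.03)&(np.abs(P[...,1]-.21)<.03)&(P[...,2]>.06)&(P[...,2]<.1)
q=P[sel];print('scene bar',q.mean(0),q.min(0),q.max(0))
E
python3 m.py | sed -n '/-----/,$p'
```

```text
-----
[[ 3.68e+02  1.89e+02  4.42e-01 -1.70e-01]
 [ 3.63e+02  1.90e+02  4.40e-01 -1.58e-01]
 [ 3.52e+02  1.91e+02  4.39e-01 -1.34e-01]
 [ 3.08e+02  1.94e+02  4.35e-01 -3.50e-02]
 [ 2.76e+02  1.96e+02  4.32e-01  3.70e-02]
 [ 2.75e+02  1.95e+02  4.34e-01  3.90e-02]
 [ 2.74e+02  1.86e+02  4.54e-01  4.00e-02]
 [ 2.72e+02  1.60e+02  5.14e-01  4.30e-02]
 [ 2.72e+02  1.50e+02  5.36e-01  4.20e-02]
 [ 2.73e+02  1.49e+02  5.39e-01  4.00e-02]
 [ 3.63e+02  1.43e+02  5.47e-01 -1.64e-01]
 [ 3.64e+02  1.44e+02  5.45e-01 -1.66e-01]
 [ 3.65e+02  1.51e+02  5.29e-01 -1.68e-01]
 [ 3.68e+02  1.80e+02  4.63e-01 -1.71e-01]]
[[ 351  143   16   23  256]
 [ 272  145   76   52 2126]
 [ 289  164   14   13  140]
 [ 339  171   30   21  436]]
((488.61761474609375, -41.71623229980469), (107.09728240966797, 167.00570678710938), 2.2976300716400146)
grip [[337 145  17  30 221]] ((490.8739318847656, -96.26277923583984), (15.61713981628418, 58.85710144042969), 68.55783081054688) [ 0.49150872 -0.09570314  0.12187298] [ 0.9278453  -0.37296528  0.49150872 -0.09570314]
scene bar [0.40533538 0.20694996 0.06902087] [0.39119873 0.19278078 0.06005487] [0.42209997 0.22533021 0.07460912]
```

```bash
python3 - <<'E'
from h import *
z=np.load('top0.npz');P,d=z['P'],z['d']
w=P[:110][d[:110]>0]; w=w[w[:,2]>.15]
for a in np.arange(.15,.7,.05):
    q=w[(w[:,2]>=a)&(w[:,2]<a+.05)]
    if len(q): print(round(a,2),len(q),'x min',q[:,0].min().round(3),'y',q[:,1].min().round(2),q[:,1].max().round(2))
to_tool([.4108,.2106,.16],1.571)
E
```

```text
0.3 57 x min 0.582 y 0.35 0.44
0.35 1242 x min 0.556 y 0.2 0.44
0.4 5914 x min 0.536 y 0.1 0.42
0.45 7784 x min 0.515 y 0.0 0.34
0.5 8417 x min 0.495 y -0.07 0.21
0.55 8455 x min 0.48 y -0.13 0.09
0.6 6205 x min 0.481 y -0.12 -0.01
0.65 2 x min 0.506 y -0.1 -0.1
shift mm [-310.4 -208.    45.1]
rotvec [-1.000e-03  1.000e-03  1.211e+00]
rotvec [-1.000e-03 -1.000e-03 -1.931e+00]
rotvec [-1.000e-03 -1.000e-03 -1.931e+00]
```

Units first: shifts go in shares of 400 mm and turns go in shares of 90 degrees. So -310 mm is -0.775, -208 mm is -0.52, 1.211 rad is 0.7709.

>>> {"api": "arm_command", "payload": {
  "plan": [
    [[-0.775, -0.52, 0.1125, 0, 0, 0.7709, -0.28], [-0.775, -0.52, 0.1125, 0, 0, 0.7709, -0.28], [-0.775, -0.52, 0.1125, 0, 0, 0.7709, -0.28], [-0.775, -0.52, 0.1125, 0, 0, 0.7709, -0.28], [-0.775, -0.52, 0.1125, 0, 0, 0.7709, -0.28], [-0.775, -0.52, 0.1125, 0, 0, 0.7709, -0.28], [-0.775, -0.52, 0.1125, 0, 0, 0.7709, -0.28], [-0.775, -0.52, 0.1125, 0, 0, 0.7709, -0.28], [-0.775, -0.52, 0.1125, 0, 0, 0.7709, -0.28], [-0.775, -0.52, 0.1125, 0, 0, 0.7709, -0.28], [-0.775, -0.52, 0.1125, 0, 0, 0.7709, -0.28], [-0.775, -0.52, 0.1125, 0, 0, 0.7709, -0.28]]
  ]
}}

```text
time_s: 1.3
ee_pos: [0.4101, 0.2118, 0.1605]
eef_rot: [3.142, -0.0, 1.574]
force: [0.0, -0.8, 0.9]
grip_width: 0.0601
grip_force: 0.0
```

```bash
python3 - <<'E'
from h import *
o=ctrl.get_obs(); print(o['time_s'],o['ee_pos'],o['eef_rot'],o['grip_width'])
i=cams.camera_info('wrist'); print(i); b,d=cams.camera('wrist'); P=pts('wrist',d); np.savez('w1.npz',b=b,d=d,P=P)
cv2.imwrite('pics/w1.png',b)
m=(d>0)&(np.abs(P[...,0]-.411)<.035)&(np.abs(P[...,1]-.21)<.035)&(P[...,2]>.066)&(P[...,2]<.085)
q=P[m];print(len(q),(q.max(0)+q.min(0))/2,np.ptp(q,axis=0),np.median(q[:,2])); print(cv2.minEnclosingCircle((q[:,:2]*1000).astype(np.float32)))
E
```

```text
1.3 [0.41005457 0.21178911 0.16053311] [ 3.14156527e+00 -1.00134683e-04  1.57367620e+00] 0.06010854874877764
{'fx': 289.7752833229197, 'fy': 289.7752833229197, 'cx': 257.1098254485515, 'cy': 189.31876857438732, 'world_to_cam': array([[ 9.99994949e-01,  3.17782375e-03, -5.64964059e-05,
        -4.10513679e-01],
       [ 3.06699244e-03, -9.60150174e-01,  2.79467774e-01,
         1.86404995e-01],
       [ 8.33854294e-04, -2.79466535e-01, -9.60155071e-01,
         4.08848254e-01],
       [ 0.00000000e+00,  0.00000000e+00,  0.00000000e+00,
         1.00000000e+00]])}
665 [0.40931638 0.21268046 0.0707887 ] [0.03022244 0.03324429 0.00956792] 0.07344450459000645
((409.47747802734375, 212.51559448242188), 16.870681762695312)
```

View pics/w1.png

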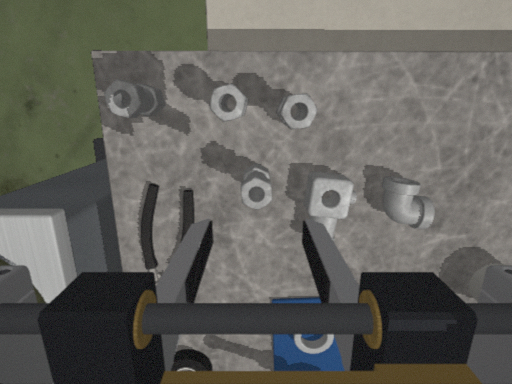

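Wrist view: target at (257,190) between the finger directions, hexagonal top, with the socket ring at (313,335). Next is the hex orientation, so the pads meet flats.

```bash
python3 - <<'E'
from h import *
z=np.load('w1.npz');b,d,P=z['b'],z['d'],z['P']
m=((d>0)&(np.abs(P[...,0]-.411)<.03)&(np.abs(P[...,1]-.211)<.03)&(P[...,2]>.068)&(P[...,2]<.085)).astype(np.uint8)
c=max(cv2.findContours(m,cv2.RETR_EXTERNAL,1)[0],key=cv2.contourArea).reshape(-1,2)
i=cams.camera_info('wrist');T=np.linalg.inv(i['world_to_cam'])
W=[]
for u,v in c:
    k=T[:3,:3]@np.array([(u-i['cx'])/i['fx'],(v-i['cy'])/i['fy'],1]); W.append((T[:3,3]+k*(.073-T[2,3])/k[2])[:2])
W=np.array(W); ctr=(W.max(0)+W.min(0))/2; print(ctr,np.ptp(W,axis=0))
for a in range(0,180,10):
    n=np.array([np.cos(np.radians(a)),np.sin(np.radians(a))]); p=W@n; print(a,(np.ptp(p)*1000).round(1),((p.max()+p.min())/2*1000).round(1),end=' | ')
E
```

```text
[0.40936895 0.21315802] [0.03003089 0.03326112]
0 30.0 409.4 | 10 30.6 440.1 | 20 32.5 457.6 | 30 33.5 461.2 | 40 33.7 450.6 | 50 33.0 426.4 | 60 31.4 389.3 | 70 31.6 340.3 | 80 32.9 281.0 | 90 33.3 213.2 | 100 33.6 138.8 | 110 32.9 60.3 | 120 31.3 -20.1 | 130 31.1 -99.9 | 140 32.6 -176.5 | 150 33.4 -247.9 | 160 33.3 -311.7 | 170 32.1 -366.1 |
```

Scaled: 117 mm is 0.2925, 105 mm is 0.2625.

>>> {"api": "arm_command", "payload": {
  "plan": [
    [[0.0018, -0.0015, 0.1125, 0, 0, 0, -0.28], [0.0018, -0.0015, 0.2125, 0, 0, 0, -0.28], [0.0018, -0.0015, 0.2625, 0, 0, 0, -0.28], [0.0018, -0.0015, 0.2925, 0, 0, 0, -0.28], [0.0018, -0.0015, 0.2925, 0, 0, 0, -0.28], [0.0018, -0.0015, 0.2925, 0, 0, 0, 0.5], [0.0018, -0.0015, 0.2925, 0, 0, 0, 0.5], [0.0018, -0.0015, 0.2925, 0, 0, 0, 0.5], [0.0018, -0.0015, 0.2925, 0, 0, 0, 0.5], [0.0018, -0.0015, 0.2925, 0, 0, 0, 0.5], [0.0018, -0.0015, 0.2925, 0, 0, 0, 0.5], [0.0018, -0.0015, 0.2925, 0, 0, 0, 0.5]]
  ],
  "squeeze": 25
}}

```text
time_s: 2.55
ee_pos: [0.4102, 0.2118, 0.0439]
eef_rot: [3.141, -0.0, 1.571]
force: [-1.4, 0.2, 6.3]
grip_width: 0.0319
grip_force: 24.9
```

>>> {"api": "arm_command", "payload": {
  "plan": [
    [[0, 0, -0.05, 0, 0, 0, 0.5], [0, 0, -0.125, 0, 0, 0, 0.5], [0, 0, -0.175, 0, 0, 0, 0.5], [-0.1, 0.035, -0.175, 0, 0, 0, 0.5], [-0.2, 0.07, -0.175, 0, 0, 0, 0.5], [-0.3, 0.105, -0.175, 0, 0, 0, 0.5], [-0.4, 0.1425, -0.175, 0, 0, 0, 0.5], [-0.475, 0.17, -0.175, 0, 0, 0, 0.5], [-0.525, 0.1875, -0.175, 0, 0, 0, 0.5], [-0.55, 0.195, -0.175, 0, 0, 0, 0.5], [-0.55, 0.195, -0.175, 0, 0, 0, 0.5], [-0.55, 0.195, -0.175, 0, 0, 0, 0.5]]
  ]
}}

```text
time_s: 3.75
ee_pos: [0.4876, -0.0076, 0.1133]
eef_rot: [-3.141, -0.0, 1.571]
force: [-0.9, 0.1, -1.3]
grip_width: 0.0314
grip_force: 24.9
```

```bash
python3 - <<'E'
from h import *
o=ctrl.get_obs(); print(o['time_s'],o['ee_pos'],o['eef_rot'],o['grip_width'],o['force'])
b,d=cams.camera('wrist'); P=pts('wrist',d); np.savez('w2.npz',b=b,d=d,P=P); cv2.imwrite('pics/w2.png',b)
b,d=cams.camera('top'); P=pts('top',d); np.savez('t2.npz',b=b,d=d,P=P); c=cv2.resize(b[110:230,230:390],(640,480))
b,d=cams.camera('scene'); P=pts('scene',d); np.savez('s2.npz',b=b,d=d,P=P); c2=cv2.resize(b[170:280,230:380],(640,480))
w=cv2.resize(cv2.imread('pics/w2.png'),(400,300))
cv2.imwrite('pics/m2.png',np.vstack([np.hstack([w,cv2.resize(c,(400,300))]),np.hstack([cv2.resize(c2,(400,300)),0*w])]))
E
```

```text
3.75 [ 0.48761249 -0.00763946  0.1132804 ] [-3.14105466e+00 -1.95780285e-04  1.57108810e+00] 0.03143026253515887 [-0.8596774   0.14435427 -1.30973444]
```

View pics/m2.png

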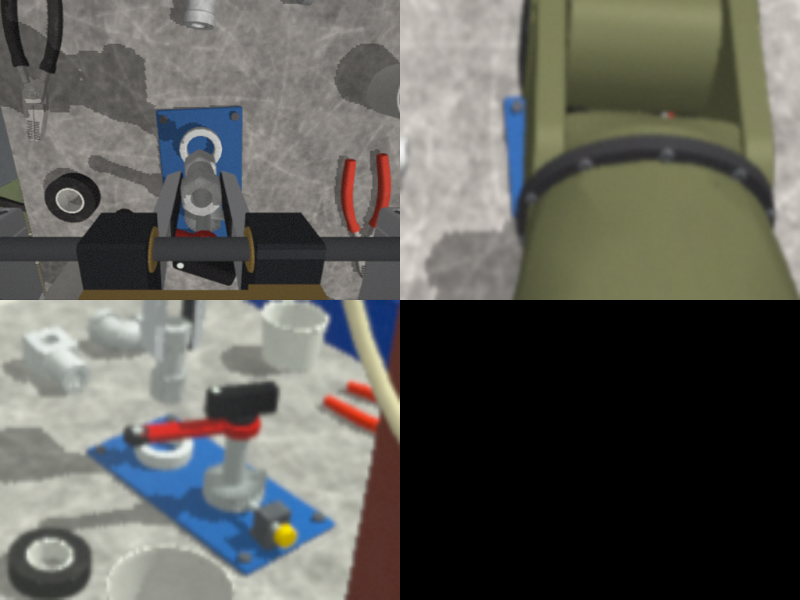

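The montage shows the wrist view with the ring (200,148) just beyond the held bar (hex top at (200,195)). In the scene view the bar hangs upright over the fixture. Measuring both in the wrist image.

```bash
cat > w.py <<'E'
from h import *
import sys
z=np.load(sys.argv[1]);b,d,P=z['b'],z['d'],z['P']; tcp=pose()[0]; print(tcp)
X,Y,Z=P[...,0],P[...,1],P[...,2]
hsv=cv2.cvtColor(b,cv2.COLOR_BGR2HSV)
near=(d>0)&(np.abs(X-.488)<.022)&(np.abs(Y+.008)<.025)
for lo in np.arange(.03,.16,.006):
    q=P[near&(Z>=lo)&(Z<lo+.006)]
    if len(q)>5: print(round(lo,3),len(q),'x',q[:,0].min().round(4),q[:,0].max().round(4),'mid',((q[:,0].max()+q[:,0].min())/2).round(4),'ymax',np.percentile(q[:,1],[50,95,100]).round(4))
m=((d>0)&(Z>.015)&(Z<.027)&(np.hypot(X-.488,Y+.008)<.034)&(hsv[...,1]<70)).astype(np.uint8)
ys,xs=np.where(m); q=P[m>0]; print('ring pts',len(q),q.min(0),q.max(0),np.median(q[:,2]))
i=cams.camera_info('wrist');T=np.linalg.inv(i['world_to_cam'])
def ray(u,v,h):
    k=T[:3,:3]@np.array([(u-i['cx'])/i['fx'],(v-i['cy'])/i['fy'],1]); return (T[:3,3]+k*(h-T[2,3])/k[2])[:2]
top=q[np.abs(q[:,2]-.021)<.004]
# outer boundary circle fit with known radius
r=np.hypot(top[:,0]-.488,top[:,1]+.008)
from scipy.optimize import least_squares
ang=np.arctan2(top[:,1]+.008,top[:,0]-.488); bo=[]
for a in np.arange(-3.1,3.1,.12):
    s=np.abs(ang-a)<.06
    if s.sum()>3: bo.append(top[s][np.argmax(r[s]),:2])
bo=np.array(bo); bo=bo[np.hypot(bo[:,0]-.488,bo[:,1]+.008)>.022]
f=least_squares(lambda p:np.hypot(bo[:,0]-p[0],bo[:,1]-p[1])-p[2],[.488,-.008,.027],loss='soft_l1',f_scale=.001); print('outer fit',f.x,len(bo),np.abs(f.fun).mean())
E
python3 w.py w2.npz
```

```text
[ 0.48772817 -0.00741901  0.11346613]
0.072 77 x 0.4716 0.5007 mid 0.4861 ymax [0.0064 0.0099 0.0102]
0.078 87 x 0.4717 0.5005 mid 0.4861 ymax [0.0061 0.0098 0.01  ]
0.084 93 x 0.4721 0.501 mid 0.4866 ymax [0.0062 0.0097 0.0104]
0.09 250 x 0.4718 0.5022 mid 0.487 ymax [0.0044 0.0093 0.0102]
0.096 213 x 0.4726 0.5012 mid 0.4869 ymax [0.0037 0.0071 0.0094]
0.102 96 x 0.4753 0.4993 mid 0.4873 ymax [0.0041 0.0055 0.0058]
0.108 124 x 0.4757 0.4983 mid 0.487 ymax [0.0037 0.0057 0.0058]
0.114 142 x 0.4664 0.51 mid 0.4882 ymax [0.0018 0.0051 0.0059]
0.12 212 x 0.4661 0.51 mid 0.488 ymax [0.0013 0.0066 0.01  ]
0.126 384 x 0.4662 0.5099 mid 0.4881 ymax [0.003  0.0093 0.0105]
0.132 462 x 0.466 0.5099 mid 0.488 ymax [0.0028 0.0092 0.0102]
0.138 1821 x 0.4661 0.51 mid 0.4881 ymax [-0.0031  0.0077  0.0102]
0.144 260 x 0.466 0.5099 mid 0.4879 ymax [0.0014 0.0041 0.007 ]
0.15 197 x 0.4661 0.51 mid 0.4881 ymax [0.0025 0.0035 0.0039]
0.156 213 x 0.4661 0.5098 mid 0.4879 ymax [0.0021 0.0036 0.0041]
ring pts 938 [ 0.46069381 -0.02317395  0.01506865] [0.51287531 0.02088955 0.02372089] 0.021561794948717433
outer fit [ 0.48687421 -0.00547923  0.02634164] 35 0.00017378629576849915
```

>>> {"api": "arm_command", "payload": {
  "plan": [
    [[0.0025, 0.0008, 0.05, 0, 0, 0, 0.5], [0.0025, 0.0008, 0.1, 0, 0, 0, 0.5], [0.0025, 0.0008, 0.115, 0, 0, 0, 0.5], [0.0025, 0.0008, 0.12, 0, 0, 0, 0.5], [0.0025, 0.0008, 0.125, 0, 0, 0, 0.5], [0.0025, 0.0008, 0.13, 0, 0, 0, 0.5], [0.0025, 0.0008, 0.135, 0, 0, 0, 0.5], [0.0025, 0.0008, 0.135, 0, 0, 0, 0.5]]
  ]
}}

```text
time_s: 4.7
ee_pos: [0.4883, -0.0074, 0.0595]
eef_rot: [3.142, -0.0, 1.571]
force: [0.2, -0.4, -1.6]
grip_width: 0.0318
grip_force: 24.9
```

Scaled: 10 mm is 0.025, 9 mm is 0.0225.

>>> {"api": "arm_command", "payload": {
  "plan": [
    [[0.0013, 0, 0.005, 0, 0, 0, 0.5], [0.0013, 0, 0.01, 0, 0, 0, 0.5], [0.0013, 0, 0.015, 0, 0, 0, 0.5], [0.0013, 0, 0.02, 0, 0, 0, 0.5], [0.0013, 0, 0.0225, 0, 0, 0, 0.5], [0.0013, 0, 0.025, 0, 0, 0, 0.5], [0.0013, 0, 0.025, 0, 0, 0, 0.5]]
  ]
}}

```text
time_s: 5.4
ee_pos: [0.4883, -0.0069, 0.05]
eef_rot: [-3.142, 0.0, 1.571]
force: [-4.1, -1.0, 7.4]
grip_width: 0.0315
grip_force: 25.0
```

>>> {"api": "arm_command", "payload": {
  "plan": [
    [[0, 0, 0, 0, 0, 0, -0.28], [0, 0, 0, 0, 0, 0, -0.28], [0, 0, 0, 0, 0, 0, -0.28], [0, 0, -0.05, 0, 0, 0, -0.28], [0, 0, -0.125, 0, 0, 0, -0.28], [0, 0, -0.225, 0, 0, 0, -0.28], [0, 0, -0.275, 0, 0, 0, -0.28], [0, 0, -0.275, 0, 0, 0, -0.28]]
  ]
}}

```text
time_s: 6.2
ee_pos: [0.4895, -0.0069, 0.1621]
eef_rot: [3.137, 0.0, 1.571]
force: [-0.3, 0.0, -0.7]
grip_width: 0.0596
grip_force: 0.0
```

```bash
python3 - <<'E'
from h import *
o=ctrl.get_obs(); print(o['time_s'],o['ee_pos'],o['eef_rot'],o['grip_width'],o['force'])
b,d=cams.camera('wrist'); P=pts('wrist',d); np.savez('w3.npz',b=b,d=d,P=P); cv2.imwrite('pics/w3.png',b)
X,Y,Z=P[...,0],P[...,1],P[...,2]
q=P[(d>0)&(np.hypot(X-.488,Y+.007)<.03)&(Z>.05)&(Z<.1)]; t=q[q[:,2]>.074]; print('top z',np.percentile(q[:,2],[50,90,99]),((t.max(0)+t.min(0))/2),np.ptp(t,axis=0))
hsv=cv2.cvtColor(b,cv2.COLOR_BGR2HSV)
k=(d>0)&(hsv[...,2]<80)&(Z>.11)&(Z<.135)&(np.hypot(X-.492,Y+.096)<.045)
q=P[k];print('grip',len(q)); 
if len(q): print(cv2.minAreaRect((q[:,:2]*1000).astype(np.float32)),q.mean(0))
E
```

```text
6.2 [ 0.48950004 -0.00694131  0.16209804] [3.13658724e+00 4.37248671e-04 1.57086101e+00] 0.05964317661234848 [-0.2933572   0.04978358 -0.73477629]
top z [0.07714654 0.07832194 0.07898186] [ 0.4861648  -0.00634228  0.07680931] [0.02958798 0.03379929 0.00558714]
grip 733
((489.8826904296875, -88.22007751464844), (14.988785743713379, 60.04458999633789), 83.64649963378906) [ 0.48255911 -0.08729845  0.11718502]
```

View pics/w3.png

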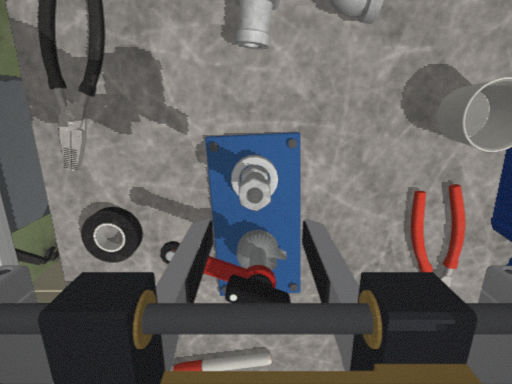

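The wrist view shows the casting in the ring (255,185), its top at 79 mm, so it is fully seated. The knob bar is at (258,290), half hidden by the hand. Moving over the knob.

Scaled: -89 mm is -0.2225, -84 mm is -0.21, -1.19 rad is -0.7576.

>>> {"api": "arm_command", "payload": {
  "plan": [
    [[-0.03, 0.005, 0, 0, 0, -0.0891, -0.28], [-0.06, 0.005, 0, 0, 0, -0.1783, -0.28], [-0.09, 0.005, 0, 0, 0, -0.2674, -0.28], [-0.12, 0.005, 0, 0, 0, -0.3565, -0.28], [-0.15, 0.005, 0, 0, 0, -0.4456, -0.28], [-0.18, 0.005, 0, 0, 0, -0.5348, -0.28], [-0.21, 0.005, 0, 0, 0, -0.6239, -0.28], [-0.2225, 0.005, 0, 0, 0, -0.713, -0.28], [-0.2225, 0.005, 0, 0, 0, -0.7576, -0.28], [-0.2225, 0.005, 0.025, 0, 0, -0.7576, -0.28], [-0.2225, 0.005, 0.025, 0, 0, -0.7576, -0.28], [-0.2225, 0.005, 0.025, 0, 0, -0.7576, -0.28]]
  ]
}}

```text
time_s: 7.45
ee_pos: [0.4899, -0.0956, 0.1484]
eef_rot: [-3.141, -0.002, 2.759]
force: [0.5, 0.5, -0.1]
grip_width: 0.0602
grip_force: 0.0
```

```bash
python3 - <<'E'
from h import *
o=ctrl.get_obs(); print(o['time_s'],o['ee_pos'],o['eef_rot'],o['grip_width'],o['force'],o['moment'],o['tau'])
b,d=cams.camera('wrist'); P=pts('wrist',d); np.savez('w4.npz',b=b,d=d,P=P)
s,ds=cams.camera('scene')
cv2.imwrite('pics/m4.png',np.hstack([cv2.resize(b,(400,300)),cv2.resize(s[170:280,230:380],(400,300))]))
to_tool([.4913,-.096,.099],2.762)
E
```

```text
7.45 [ 0.48988411 -0.09560556  0.14844409] [-3.14142397e+00 -1.71156948e-03  2.75920141e+00] 0.06015526980107214 [ 0.51544594  0.49067402 -0.09370106] [0.00217805 0.01119828 0.02885396] [-8.44558957e-02 -4.68412185e+01 -3.22560203e+01 -8.02065013e-03
 -3.87866867e-04  1.61173905e-02]
shift mm [-1.1  0.1 50.2]
rotvec [-0.    -0.    -0.002]
rotvec [-1.00e-03  0.00e+00  3.14e+00]
rotvec [-1.00e-03  0.00e+00  3.14e+00]
```

View pics/m4.png

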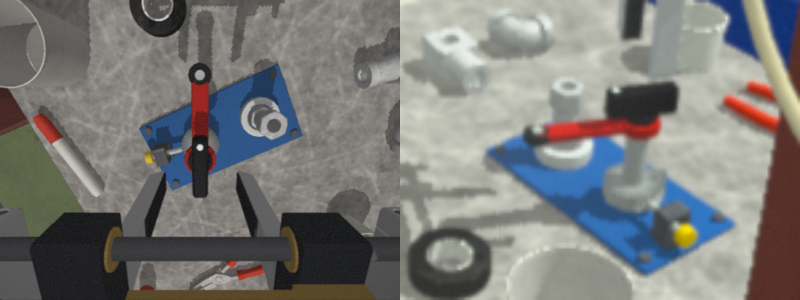

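The left view shows the bar grip at (200,170), centred and aligned with the fingers. The right view shows the casting upright in the ring. Descending and gripping.

Scaled: 49 mm is 0.1225, 42 mm is 0.105.

>>> {"api": "arm_command", "payload": {
  "plan": [
    [[-0.0025, 0, 0.0625, 0, 0, 0, -0.28], [-0.0025, 0, 0.105, 0, 0, 0, -0.28], [-0.0025, 0, 0.1225, 0, 0, 0, -0.28], [-0.0025, 0, 0.1225, 0, 0, 0, -0.28], [-0.0025, 0, 0.1225, 0, 0, 0, -0.28], [-0.0025, 0, 0.1225, 0, 0, 0, 0.8], [-0.0025, 0, 0.1225, 0, 0, 0, 0.8], [-0.0025, 0, 0.1225, 0, 0, 0, 0.8], [-0.0025, 0, 0.1225, 0, 0, 0, 0.8], [-0.0025, 0, 0.1225, 0, 0, 0, 0.8], [-0.0025, 0, 0.1225, 0, 0, 0, 0.8], [-0.0025, 0, 0.1225, 0, 0, 0, 0.8]]
  ],
  "squeeze": 50
}}

```text
time_s: 8.75
ee_pos: [0.4909, -0.0971, 0.1005]
eef_rot: [-3.14, -0.0, 2.761]
force: [-3.8, -7.6, 2.9]
grip_width: 0.0157
grip_force: 50.0
```

```bash
cat > st.py <<'E'
from h import *
o=ctrl.get_obs(); print(o['time_s'],'pos',o['ee_pos'].round(4),'yaw',o['eef_rot'].round(4),'w',o['grip_width'],'F',o['force'].round(1),'M',o['moment'].round(3),'tau6',o['tau'].round(3)[5],'q6',o['qpos'][5])
E
python3 st.py
```

```text
8.75 pos [ 0.4909 -0.0971  0.1005] yaw [-3.1399e+00 -2.0000e-04  2.7609e+00] w 0.01568777457698401 F [-3.8 -7.6  2.9] M [-1.327  0.634  0.032] tau6 0.023 q6 -1.4566487784523412
```

Scaled: -1.5 mm is -0.0038, 0.5 rad is 0.3183.

>>> {"api": "arm_command", "payload": {
  "plan": [
    [[0, -0.0038, 0, 0, 0, 0, 0.8], [0, -0.0038, 0, 0, 0, 0.0509, 0.8], [0, -0.0038, 0, 0, 0, 0.1019, 0.8], [0, -0.0038, 0, 0, 0, 0.1528, 0.8], [0, -0.0038, 0, 0, 0, 0.2037, 0.8], [0, -0.0038, 0, 0, 0, 0.2546, 0.8], [0, -0.0038, 0, 0, 0, 0.2928, 0.8], [0, -0.0038, 0, 0, 0, 0.3183, 0.8], [0, -0.0038, 0, 0, 0, 0.3183, 0.8], [0, -0.0038, 0, 0, 0, 0.3183, 0.8]]
  ]
}}

```text
time_s: 9.75
ee_pos: [0.4908, -0.0973, 0.1005]
eef_rot: [3.141, -0.0, 2.262]
force: [2.3, 4.3, 0.5]
grip_width: 0.0157
grip_force: 50.0
```

```bash
python3 st.py
```

```text
9.75 pos [ 0.4908 -0.0973  0.1005] yaw [ 3.1409e+00 -2.0000e-04  2.2620e+00] w 0.0157143757371658 F [2.3 4.3 0.5] M [ 0.795 -0.336 -0.1  ] tau6 0.033 q6 -0.9608372595648791
```

Scaled: 0.25 rad is 0.1592.

>>> {"api": "arm_command", "payload": {
  "plan": [
    [[0, 0, 0, 0, 0, 0.0382, 0.8], [0, 0, 0, 0, 0, 0.0764, 0.8], [0, 0, 0, 0, 0, 0.1146, 0.8], [0, 0, 0, 0, 0, 0.1401, 0.8], [0, 0, 0, 0, 0, 0.1592, 0.8], [0, 0, 0, 0, 0, 0.1592, 0.8]]
  ]
}}

```text
time_s: 10.35
ee_pos: [0.4908, -0.0973, 0.1005]
eef_rot: [3.141, -0.0, 2.011]
force: [2.0, 5.0, 0.4]
grip_width: 0.0156
grip_force: 50.0
```

```bash
python3 st.py
```

```text
10.35 pos [ 0.4908 -0.0973  0.1005] yaw [ 3.1411e+00 -3.0000e-04  2.0112e+00] w 0.015634614154018664 F [2.  5.  0.4] M [ 0.849 -0.297 -0.008] tau6 0.527 q6 -0.709960922813564
```

>>> {"api": "arm_command", "payload": {
  "plan": [
    [[0, 0, 0, 0, 0, 0, 0.8], [0, 0, 0, 0, 0, 0, 0.8]]
  ]
}}

```text
time_s: 10.55
ee_pos: [0.4907, -0.0973, 0.1005]
eef_rot: [3.141, -0.0, 2.012]
force: [2.1, 5.5, 0.2]
grip_width: 0.0153
grip_force: 50.0
```

```bash
python3 st.py
```

```text
10.55 pos [ 0.4907 -0.0973  0.1005] yaw [ 3.1411e+00 -4.0000e-04  2.0122e+00] w 0.015324735982108066 F [2.1 5.5 0.2] M [ 0.931 -0.412 -0.008] tau6 -0.056 q6 -0.711103307840901
```

Scaled: 0.11 rad is 0.07.

>>> {"api": "arm_command", "payload": {
  "plan": [
    [[0, 0, 0, 0, 0, 0.0255, 0.8], [0, 0, 0, 0, 0, 0.0509, 0.8], [0, 0, 0, 0, 0, 0.07, 0.8], [0, 0, 0, 0, 0, 0.07, 0.8], [0, 0, 0, 0, 0, 0.07, 0.8]]
  ]
}}

```text
time_s: 11.05
ee_pos: [0.4908, -0.0973, 0.1005]
eef_rot: [3.141, -0.0, 1.902]
force: [2.1, 5.1, -0.4]
grip_width: 0.0155
grip_force: 50.0
```

```bash
python3 st.py
```

```text
11.05 pos [ 0.4908 -0.0973  0.1005] yaw [ 3.1411e+00 -4.0000e-04  1.9023e+00] w 0.01546247113620547 F [ 2.1  5.1 -0.4] M [ 0.832 -0.311 -0.078] tau6 -0.01 q6 -0.6010596595037655
```

Scaled: 0.05 rad is 0.0318.

>>> {"api": "arm_command", "payload": {
  "plan": [
    [[0, 0, 0, 0, 0, 0.0127, 0.8], [0, 0, 0, 0, 0, 0.0255, 0.8], [0, 0, 0, 0, 0, 0.0318, 0.8], [0, 0, 0, 0, 0, 0.0318, 0.8]]
  ]
}}

```text
time_s: 11.45
ee_pos: [0.4908, -0.0973, 0.1005]
eef_rot: [3.141, -0.0, 1.852]
force: [1.2, 4.7, -0.0]
grip_width: 0.0157
grip_force: 50.0
```

```bash
python3 st.py
```

```text
11.45 pos [ 0.4908 -0.0973  0.1005] yaw [ 3.1412e+00 -3.0000e-04  1.8521e+00] w 0.015659010240223495 F [ 1.2  4.7 -0. ] M [ 0.774 -0.329  0.09 ] tau6 0.233 q6 -0.5508438312915336
```

Scaled: 0.04 rad is 0.0255.

>>> {"api": "arm_command", "payload": {
  "plan": [
    [[0, 0, 0, 0, 0, 0.0127, 0.8], [0, 0, 0, 0, 0, 0.0255, 0.8], [0, 0, 0, 0, 0, 0.0255, 0.8], [0, 0, 0, 0, 0, 0.0255, 0.8]]
  ]
}}

```text
time_s: 11.85
ee_pos: [0.4907, -0.0973, 0.1005]
eef_rot: [3.141, -0.0, 1.812]
force: [1.8, 4.4, 0.8]
grip_width: 0.0155
grip_force: 50.0
```

```bash
python3 st.py
```

```text
11.85 pos [ 0.4907 -0.0973  0.1005] yaw [ 3.1413e+00 -4.0000e-04  1.8122e+00] w 0.015534468533017341 F [1.8 4.4 0.8] M [ 0.845 -0.277 -0.124] tau6 -0.049 q6 -0.511041347165395
```

```bash
cat > pin.py <<'E'
from h import *
def yc(b):
    hsv=cv2.cvtColor(b,cv2.COLOR_BGR2HSV).astype(int)
    m=((hsv[...,0]>=20)&(hsv[...,0]<=34)&(hsv[...,1]>150)).astype(np.uint8); m[:235]=0;m[275:]=0;m[:,:310]=0;m[:,352:]=0
    w=m*1.; ys,xs=np.where(m); return len(xs),xs.mean().round(2),ys.mean().round(2),xs.min(),xs.max(),ys.min(),ys.max()
print(yc(np.load('scene0.npz')['b']),yc(np.load('s2.npz')['b']))
M=[]
for k in range(4):
    b,d=cams.camera('scene'); o=ctrl.get_obs(); M.append([o['moment'][2],o['tau'][5]])
print(yc(b)); print(np.round(M,3).tolist(),'yaw',o['eef_rot'][2].round(4),'t',o['time_s'])
E
python3 pin.py
python3 -c "
from h import *
p=np.array([.4947,-.187,.03]); print(proj('scene',p),proj('scene',p+[0,.0055,0]))"
```

```text
(48, np.float64(336.38), np.float64(255.94), np.int64(333), np.int64(340), np.int64(252), np.int64(259)) (48, np.float64(336.38), np.float64(255.94), np.int64(333), np.int64(340), np.int64(252), np.int64(259))
(49, np.float64(337.16), np.float64(256.73), np.int64(333), np.int64(341), np.int64(253), np.int64(260))
[[-0.104, -0.072], [-0.081, -0.078], [-0.073, -0.079], [-0.081, -0.079]] yaw 1.8122 t 12.05
(np.float64(346.6697223020371), np.float64(255.30930616206433)) (np.float64(344.82672975577884), np.float64(253.97692131174875))
```

The pin's button has moved outward by about 2 mm, so it is on the ramp. Small steps from here.

Scaled: 0.04 rad is 0.0255.

>>> {"api": "arm_command", "payload": {
  "plan": [
    [[0, 0, 0, 0, 0, 0.0127, 0.8], [0, 0, 0, 0, 0, 0.0255, 0.8], [0, 0, 0, 0, 0, 0.0255, 0.8]]
  ]
}}

```text
time_s: 12.35
ee_pos: [0.4908, -0.0974, 0.1005]
eef_rot: [3.141, -0.0, 1.772]
force: [2.0, 3.9, 1.4]
grip_width: 0.0155
grip_force: 50.0
```

```bash
python3 pin.py
```

```text
(48, np.float64(336.38), np.float64(255.94), np.int64(333), np.int64(340), np.int64(252), np.int64(259)) (48, np.float64(336.38), np.float64(255.94), np.int64(333), np.int64(340), np.int64(252), np.int64(259))
(49, np.float64(337.04), np.float64(256.69), np.int64(333), np.int64(341), np.int64(253), np.int64(260))
[[-0.059, 0.116], [0.049, 0.031], [-0.055, 0.006], [-0.018, -0.0]] yaw 1.7723 t 12.55
```

Scaled: 0.04 rad is 0.0255.

>>> {"api": "arm_command", "payload": {
  "plan": [
    [[0, 0, 0, 0, 0, 0.0127, 0.8], [0, 0, 0, 0, 0, 0.0255, 0.8], [0, 0, 0, 0, 0, 0.0255, 0.8]]
  ]
}}

```text
time_s: 12.85
ee_pos: [0.4907, -0.0973, 0.1005]
eef_rot: [3.141, -0.0, 1.732]
force: [2.1, 4.8, -0.2]
grip_width: 0.0156
grip_force: 50.0
```

```bash
python3 pin.py | tail -2
```

```text
(49, np.float64(337.16), np.float64(256.73), np.int64(333), np.int64(341), np.int64(253), np.int64(260))
[[0.008, 0.117], [-0.006, 0.024], [0.017, 0.0], [-0.009, -0.005]] yaw 1.7323 t 13.05
```

Scaled: 0.04 rad is 0.0255.

>>> {"api": "arm_command", "payload": {
  "plan": [
    [[0, 0, 0, 0, 0, 0.0127, 0.8], [0, 0, 0, 0, 0, 0.0255, 0.8], [0, 0, 0, 0, 0, 0.0255, 0.8]]
  ]
}}

```text
time_s: 13.35
ee_pos: [0.4907, -0.0974, 0.1005]
eef_rot: [3.141, -0.0, 1.692]
force: [2.1, 4.7, 0.5]
grip_width: 0.0154
grip_force: 50.0
```

```bash
python3 pin.py | tail -2
```

```text
(48, np.float64(337.23), np.float64(256.77), np.int64(333), np.int64(341), np.int64(253), np.int64(260))
[[0.026, 0.133], [-0.021, 0.04], [0.027, 0.016], [-0.009, 0.011]] yaw 1.6923 t 13.55
```

Scaled: 0.04 rad is 0.0255.

>>> {"api": "arm_command", "payload": {
  "plan": [
    [[0, 0, 0, 0, 0, 0.0127, 0.8], [0, 0, 0, 0, 0, 0.0255, 0.8], [0, 0, 0, 0, 0, 0.0255, 0.8]]
  ]
}}

```text
time_s: 13.85
ee_pos: [0.4907, -0.0974, 0.1005]
eef_rot: [3.141, -0.0, 1.652]
force: [1.9, 5.9, 0.3]
grip_width: 0.0154
grip_force: 50.0
```

```bash
python3 pin.py | tail -2
```

```text
(48, np.float64(337.08), np.float64(256.75), np.int64(333), np.int64(341), np.int64(253), np.int64(260))
[[-0.041, 0.073], [-0.058, -0.023], [-0.081, -0.047], [-0.051, -0.053]] yaw 1.6523 t 14.05
```

Scaled: 0.04 rad is 0.0255.

>>> {"api": "arm_command", "payload": {
  "plan": [
    [[0, 0, 0, 0, 0, 0.0127, 0.8], [0, 0, 0, 0, 0, 0.0255, 0.8], [0, 0, 0, 0, 0, 0.0255, 0.8]]
  ]
}}

```text
time_s: 14.35
ee_pos: [0.4907, -0.0974, 0.1005]
eef_rot: [3.141, -0.0, 1.612]
force: [2.4, 4.6, 0.1]
grip_width: 0.0154
grip_force: 50.0
```

```bash
python3 pin.py | tail -2
```

```text
(48, np.float64(336.77), np.float64(256.46), np.int64(333), np.int64(340), np.int64(252), np.int64(260))
[[-0.046, 0.054], [-0.069, -0.039], [-0.134, -0.063], [-0.073, -0.068]] yaw 1.6122 t 14.55
```

The pin is starting to drop and the knob is being pulled on.

Scaled: 0.03 rad is 0.0191.

>>> {"api": "arm_command", "payload": {
  "plan": [
    [[0, 0, 0, 0, 0, 0.0095, 0.8], [0, 0, 0, 0, 0, 0.0191, 0.8], [0, 0, 0, 0, 0, 0.0191, 0.8]]
  ]
}}

```text
time_s: 14.85
ee_pos: [0.4907, -0.0974, 0.1005]
eef_rot: [3.141, -0.0, 1.582]
force: [1.9, 5.5, -0.2]
grip_width: 0.016
grip_force: 50.0
```

```bash
python3 pin.py | tail -2
```

```text
(49, np.float64(336.65), np.float64(256.33), np.int64(333), np.int64(340), np.int64(252), np.int64(260))
[[-0.041, 0.001], [-0.077, -0.068], [-0.112, -0.086], [-0.08, -0.091]] yaw 1.5823 t 15.05
```

Scaled: 0.03 rad is 0.0191.

>>> {"api": "arm_command", "payload": {
  "plan": [
    [[0, 0, 0, 0, 0, 0.0095, 0.8], [0, 0, 0, 0, 0, 0.0191, 0.8], [0, 0, 0, 0, 0, 0.0191, 0.8]]
  ]
}}

```text
time_s: 15.35
ee_pos: [0.4907, -0.0973, 0.1005]
eef_rot: [3.141, -0.001, 1.552]
force: [1.7, 5.3, 0.9]
grip_width: 0.0158
grip_force: 50.0
```

```bash
python3 pin.py | tail -2
```

```text
(48, np.float64(336.38), np.float64(255.94), np.int64(333), np.int64(340), np.int64(252), np.int64(259))
[[-0.171, -0.102], [-0.177, -0.175], [-0.187, -0.198], [-0.179, -0.205]] yaw 1.5521 t 15.55
```

Scaled: 0.025 rad is 0.0159.

>>> {"api": "arm_command", "payload": {
  "plan": [
    [[0, 0, 0, 0, 0, 0.0095, 0.8], [0, 0, 0, 0, 0, 0.0159, 0.8], [0, 0, 0, 0, 0, 0.0159, 0.8]]
  ]
}}

```text
time_s: 15.85
ee_pos: [0.4907, -0.0974, 0.1005]
eef_rot: [3.141, -0.0, 1.527]
force: [1.1, 4.2, 1.2]
grip_width: 0.0156
grip_force: 50.0
```

```bash
python3 pin.py | tail -2
```

```text
(47, np.float64(336.23), np.float64(255.77), np.int64(333), np.int64(340), np.int64(252), np.int64(259))
[[-0.042, -0.032], [-0.126, -0.08], [-0.107, -0.093], [-0.123, -0.096]] yaw 1.5273 t 16.05
```

Scaled: 0.025 rad is 0.0159.

>>> {"api": "arm_command", "payload": {
  "plan": [
    [[0, 0, 0, 0, 0, 0.0095, 0.8], [0, 0, 0, 0, 0, 0.0159, 0.8], [0, 0, 0, 0, 0, 0.0159, 0.8]]
  ]
}}

```text
time_s: 16.35
ee_pos: [0.4907, -0.0974, 0.1005]
eef_rot: [3.141, -0.0, 1.502]
force: [1.5, 3.6, 2.1]
grip_width: 0.0152
grip_force: 50.0
```

```bash
python3 pin.py | tail -2
```

```text
(46, np.float64(335.57), np.float64(254.98), np.int64(332), np.int64(339), np.int64(251), np.int64(258))
[[-0.089, -0.056], [-0.13, -0.104], [-0.087, -0.116], [-0.075, -0.119]] yaw 1.5022 t 16.55
```

Scaled: 0.02 rad is 0.0127.

>>> {"api": "arm_command", "payload": {
  "plan": [
    [[0, 0, 0, 0, 0, 0.0064, 0.8], [0, 0, 0, 0, 0, 0.0127, 0.8], [0, 0, 0, 0, 0, 0.0127, 0.8]]
  ]
}}

```text
time_s: 16.85
ee_pos: [0.4907, -0.0974, 0.1005]
eef_rot: [3.141, -0.0, 1.482]
force: [1.2, 5.3, 0.4]
grip_width: 0.0156
grip_force: 50.0
```

```bash
python3 pin.py | tail -2
```

```text
(50, np.float64(334.92), np.float64(254.76), np.int64(331), np.int64(338), np.int64(251), np.int64(258))
[[-0.016, 0.054], [-0.02, 0.007], [-0.034, -0.005], [-0.0, -0.008]] yaw 1.4823 t 17.05
```

Scaled: 0.02 rad is 0.0127.

>>> {"api": "arm_command", "payload": {
  "plan": [
    [[0, 0, 0, 0, 0, 0.0064, 0.8], [0, 0, 0, 0, 0, 0.0127, 0.8], [0, 0, 0, 0, 0, 0.0127, 0.8]]
  ]
}}

```text
time_s: 17.35
ee_pos: [0.4907, -0.0974, 0.1005]
eef_rot: [3.141, -0.0, 1.462]
force: [2.5, 4.7, 0.7]
grip_width: 0.0154
grip_force: 50.0
```

```bash
python3 pin.py | tail -2
```

```text
(50, np.float64(334.92), np.float64(254.76), np.int64(331), np.int64(338), np.int64(251), np.int64(258))
[[0.105, 0.083], [-0.008, 0.037], [-0.002, 0.024], [0.034, 0.022]] yaw 1.4625 t 17.55
```

The pin is fully down (button steady at (334.9,254.8)) and the knob is in the play. Stepping toward the wall.

Scaled: 0.02 rad is 0.0127.

>>> {"api": "arm_command", "payload": {
  "plan": [
    [[0, 0, 0, 0, 0, 0.0064, 0.8], [0, 0, 0, 0, 0, 0.0127, 0.8], [0, 0, 0, 0, 0, 0.0127, 0.8]]
  ]
}}

```text
time_s: 17.85
ee_pos: [0.4907, -0.0974, 0.1005]
eef_rot: [3.141, -0.0, 1.442]
force: [1.9, 4.8, 0.1]
grip_width: 0.0156
grip_force: 50.0
```

```bash
python3 pin.py | tail -2
```

```text
(51, np.float64(334.9), np.float64(254.84), np.int64(331), np.int64(338), np.int64(251), np.int64(259))
[[-0.023, 0.071], [0.026, 0.025], [0.016, 0.013], [0.017, 0.011]] yaw 1.4424 t 18.05
```

Scaled: 0.02 rad is 0.0127.

>>> {"api": "arm_command", "payload": {
  "plan": [
    [[0, 0, 0, 0, 0, 0.0064, 0.8], [0, 0, 0, 0, 0, 0.0127, 0.8], [0, 0, 0, 0, 0, 0.0127, 0.8]]
  ]
}}

```text
time_s: 18.35
ee_pos: [0.4907, -0.0974, 0.1005]
eef_rot: [3.141, -0.0, 1.422]
force: [1.3, 4.8, 1.5]
grip_width: 0.0154
grip_force: 50.0
```

```bash
python3 pin.py | tail -2
```

```text
(50, np.float64(334.92), np.float64(254.76), np.int64(331), np.int64(338), np.int64(251), np.int64(258))
[[0.043, 0.099], [0.035, 0.052], [0.059, 0.04], [0.09, 0.037]] yaw 1.4225 t 18.55
```

Scaled: 0.015 rad is 0.0095.

>>> {"api": "arm_command", "payload": {
  "plan": [
    [[0, 0, 0, 0, 0, 0.0064, 0.8], [0, 0, 0, 0, 0, 0.0095, 0.8], [0, 0, 0, 0, 0, 0.0095, 0.8]]
  ]
}}

```text
time_s: 18.85
ee_pos: [0.4907, -0.0974, 0.1005]
eef_rot: [3.141, -0.0, 1.407]
force: [1.5, 4.4, 1.1]
grip_width: 0.0156
grip_force: 50.0
```

```bash
python3 pin.py | tail -2
```

```text
(50, np.float64(334.92), np.float64(254.76), np.int64(331), np.int64(338), np.int64(251), np.int64(258))
[[0.057, 0.133], [0.076, 0.108], [0.098, 0.101], [0.091, 0.1]] yaw 1.4076 t 19.05
```

Scaled: 0.015 rad is 0.0095.

>>> {"api": "arm_command", "payload": {
  "plan": [
    [[0, 0, 0, 0, 0, 0.0032, 0.8], [0, 0, 0, 0, 0, 0.0064, 0.8], [0, 0, 0, 0, 0, 0.0095, 0.8], [0, 0, 0, 0, 0, 0.0095, 0.8]]
  ]
}}

```text
time_s: 19.45
ee_pos: [0.4907, -0.0974, 0.1005]
eef_rot: [3.141, -0.0, 1.393]
force: [2.4, 4.9, 0.7]
grip_width: 0.0156
grip_force: 50.0
```

```bash
python3 pin.py | tail -2
```

```text
(50, np.float64(334.96), np.float64(254.88), np.int64(331), np.int64(338), np.int64(251), np.int64(259))
[[0.164, 0.213], [0.172, 0.189], [0.151, 0.183], [0.213, 0.182]] yaw 1.3927 t 19.65
```

Torque is at 0.18 N m, rising about 0.08 per 0.015 rad.

Scaled: 0.015 rad is 0.0095.

>>> {"api": "arm_command", "payload": {
  "plan": [
    [[0, 0, 0, 0, 0, 0.0032, 0.8], [0, 0, 0, 0, 0, 0.0064, 0.8], [0, 0, 0, 0, 0, 0.0095, 0.8], [0, 0, 0, 0, 0, 0.0095, 0.8]]
  ]
}}

```text
time_s: 20.05
ee_pos: [0.4908, -0.0974, 0.1005]
eef_rot: [3.141, -0.0, 1.378]
force: [2.2, 4.8, 1.1]
grip_width: 0.0157
grip_force: 50.0
```

```bash
python3 pin.py | tail -2
```

```text
(50, np.float64(334.96), np.float64(254.88), np.int64(331), np.int64(338), np.int64(251), np.int64(259))
[[0.284, 0.309], [0.232, 0.286], [0.267, 0.28], [0.301, 0.278]] yaw 1.3779 t 20.25
```

Scaled: 0.012 rad is 0.0076.

>>> {"api": "arm_command", "payload": {
  "plan": [
    [[0, 0, 0, 0, 0, 0.0025, 0.8], [0, 0, 0, 0, 0, 0.0051, 0.8], [0, 0, 0, 0, 0, 0.0076, 0.8], [0, 0, 0, 0, 0, 0.0076, 0.8]]
  ]
}}

```text
time_s: 20.65
ee_pos: [0.4907, -0.0974, 0.1005]
eef_rot: [3.141, -0.0, 1.366]
force: [2.3, 4.9, 1.4]
grip_width: 0.0153
grip_force: 50.1
```

```bash
python3 pin.py | tail -2
```

```text
(49, np.float64(334.98), np.float64(254.8), np.int64(331), np.int64(338), np.int64(251), np.int64(258))
[[0.346, 0.389], [0.376, 0.37], [0.383, 0.365], [0.385, 0.364]] yaw 1.3659 t 20.85
```

Scaled: 0.005 rad is 0.0032.

>>> {"api": "arm_command", "payload": {
  "plan": [
    [[0, 0, 0, 0, 0, 0.0019, 0.8], [0, 0, 0, 0, 0, 0.0032, 0.8], [0, 0, 0, 0, 0, 0.0032, 0.8], [0, 0, 0, 0, 0, 0.0032, 0.8], [0, 0, 0, 0, 0, 0.0032, 0.8]]
  ]
}}

```text
time_s: 21.35
ee_pos: [0.4907, -0.0974, 0.1005]
eef_rot: [3.141, -0.0, 1.361]
force: [1.3, 5.1, 1.1]
grip_width: 0.0156
grip_force: 50.1
```

```bash
python3 pin.py | tail -2
```

```text
(50, np.float64(334.96), np.float64(254.88), np.int64(331), np.int64(338), np.int64(251), np.int64(259))
[[0.349, 0.398], [0.436, 0.398], [0.4, 0.398], [0.378, 0.398]] yaw 1.361 t 21.55
```

The knob held at 0.40 N m for about half a second. Easing the torque off, staying within the play, then opening and rising.

Scaled: -70 mm is -0.175, -40 mm is -0.1, -0.055 rad is -0.035.

>>> {"api": "arm_command", "payload": {
  "plan": [
    [[0, 0, 0, 0, 0, -0.0127, 0.8], [0, 0, 0, 0, 0, -0.0255, 0.8], [0, 0, 0, 0, 0, -0.035, 0.8], [0, 0, 0, 0, 0, -0.035, 0.4], [0, 0, 0, 0, 0, -0.035, -0.1], [0, 0, 0, 0, 0, -0.035, -0.1], [0, 0, 0, 0, 0, -0.035, -0.1], [0, 0, -0.0375, 0, 0, -0.035, -0.1], [0, 0, -0.1, 0, 0, -0.035, -0.1], [0, 0, -0.175, 0, 0, -0.035, -0.1], [0, 0, -0.175, 0, 0, -0.035, -0.1]]
  ]
}}

```text
time_s: 22.65
ee_pos: [0.4921, -0.0981, 0.174]
eef_rot: [3.136, 0.001, 1.414]
force: [0.0, -0.5, -0.1]
grip_width: 0.0517
grip_force: 0.0
```

```bash
python3 pin.py | tail -2; python3 - <<'E'
from h import *
s,d=cams.camera('scene'); w,_=cams.camera('wrist')
cv2.imwrite('pics/m5.png',np.hstack([cv2.resize(w,(400,300)),cv2.resize(s[150:285,220:400],(400,300))]))
E
python3 st.py
```

```text
(50, np.float64(334.92), np.float64(254.76), np.int64(331), np.int64(338), np.int64(251), np.int64(258))
[[0.017, 0.001], [-0.049, 0.0], [0.018, -0.0], [0.007, -0.001]] yaw 1.4138 t 22.85
22.95 pos [ 0.4902 -0.0975  0.1694] yaw [-3.1399e+00 -2.0000e-04  1.4138e+00] w 0.05175207029212717 F [ 0.5  0.6 -0.4] M [-0.069  0.072 -0.012] tau6 -0.001 q6 -0.11264121695672251
```

View pics/m5.png

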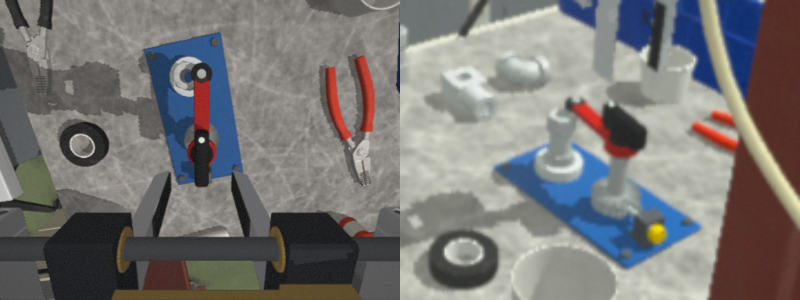

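The wrist view shows the red arm tip (201,73) over the casting in the ring. The scene view shows the casting upright, the pin button still at its down position, and the gripper clear.

```bash
python3 -c "
from station import ctrl; print(ctrl.hand_in())"
```

```text
the job is handed in; nothing more can be done
None
```

The bar casting is seated upright on the socket floor. The knob was turned until the pin dropped, snugged to about 0.40 N m against the far wall and released with the pin still down, and the job was handed in at about 23 s.

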